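Find the loose board and push it open

ROBOT

A 6-joint arm with a two-finger parallel gripper is mounted at the origin on the work surface. World frame = base frame: x ahead of the robot, y to its left, z up, the work surface at z = 0. Lengths are in m, angles in rad, forces in N, time in s.
With the tool pointing down it reaches from about 0.375 to 0.9 m from the base axis. Payload 3.1 kg.
Tool frame: the origin (TCP) lies between the finger pads; the fingertips stand 11 mm ahead of it and the grasp point (between the pads) lies 8 mm behind it; z points along the fingers, y is the line along which they close (so a half turn about z gives the same grasp; the last joint's range is limited). The gripper opens to 87 mm and grips with 3 to 60 N. Pads are 19 mm wide; open, the fingers measure 117 mm over their backs; the gripper's body (75 mm by 190 mm) begins 51 mm behind the grasp point.
Start: joints at [0.981, 0.527, 1.433, -0, 1.181, -0.178], TCP at [0.25, 0.573, 0.234] pointing down, gripper open.
Joint ranges: [-3.08, 3.08], [-0.75, 2.2], [0.22, 2.44], [-1.43, 4.57], [0, 2.65], [-2.85, 2.85]. Speed limits (rad/s): [2.79, 2.79, 3.14, 3.14, 3.14, 3.14].

INTERFACE

Orientations are given as a unit quaternion [x, y, z, w].
In Python, from rig import robot gives the robot as it stands.
- The arm moves only by the tool move_arm, never from a script. Its argument "moves" is text: rows parted by semicolons, each of 7 numbers parted by spaces: the shift along the tool's x, y, z in units of 100 mm (1.0 is 100 mm), then the turn, a rotation vector about the tool's x, y, z in units of 90 degrees (1.0 is 90 degrees), then the opening, from 0 (shut) to 1 (fully open). A call has 1 to 12 rows; each row is the pose to reach, as a shift and turn from the pose commanded when the call began, along the tool's axes at that moment; what a row does not reach only later rows make up. A row lasts 1/10 s, in which the tool goes at most 50 mm and 8.59 degrees, less where a joint would pass 70% of its speed; a pose out of reach is approached as far as the arm can. A call with a number of a shift or a turn outside -1 to 1 is refused whole. A call with a gripper value outside its range is refused whole. The fingers move at their own pace and stop on an object; "squeeze" is the grip in N (left out, the last holds). Time passes only in rows, so rows that repeat a pose let the fingers close. It gives the time, the measured TCP pose, the force, the opening and the grip force at its end, in the units of the state.
- robot.get_obs(): the state, without advancing time (a new reading comes with each control period).
- robot.camera(name): name is "scene" or "top" or "wrist"; returns a dict with "image" (420x560x3 uint8, red, green, blue), "intrinsics" (3x3 intrinsics, pixels), "extrinsics" (4x4, takes a point from world to camera coordinates). Camera axes: x right, y up, looking along -z (the intrinsics and any distortion apply to the point x, -y, -z); pixel columns grow to the right and rows downward; lengths in m; the calibration is good to about 2 mm. A picture is of the moment at which its call begins. There is no depth.
- robot.hand_in(): hands the job in; it is judged then, once.
The state is a dict: "time": time; "q": joint angles; "joint_velocities": joint speeds; "joint_torque": joint torques, N m; "position": TCP position; "tool_rot": TCP orientation; "ft_force": force on the tool from outside, world axes, zero at the start; "moment": the same for the moment, N m; "grip_width": finger opening in m; "grip_force": force on a finger pad.
Only numpy, scipy, OpenCV 4.12 (cv2) and the standard library are available. Lean on these libraries where they do the work, as an engineer would, in place of code of your own. Each camera call takes 0.05 s, during which the arm holds its last target. There are 200 camera calls.

TASK

One of the four yellow boards on the red step box has lost its packing. Gently press the near end of one board after another with a closed fingertip until you find the one that rocks, then push that end down until the board is fully open, and leave it standing open. Only push, do not pull up or lift the raised half of the open board, and leave the tins, jar, brush and everything else on the bench and box where they are.

Things in the scene. Friction and masses are not known exactly. Their poses are not given: they have to be found in the camera images.
- stepbox: Red wooden step box fixed to the bench, 310 (x) x 348 x 85 mm high, its top filled by four identical yellow boards, tops flush with the red rim. Origin at bench level below the boards' cross axle; x runs along the boards from near (robot side) to far ends, z up. Rim: 20 mm wide near, 28 mm at the sides, 82 mm at the far side, where a small tin and a jar stand.
- board_a (a joint): Tilt of board a (leftmost seen from the robot), rad: 0 flush, grows as the near end goes down and the far end rises, 0.6 fully open, a springy stop. 200 x 68 x 14 mm, 4 mm gaps, axle at mid-length, 7 mm below the top. Three are packed: the press point gives 1-2 mm, then resists (6 N per mm). The loose one (varies, looks the same) sinks under about 3 N and stays as left. Far ends don't sink.
- near_a (a point): Point on board a, on its top face, mid-width, 70 mm from the axle towards the near end (30 mm from the near edge): the place to press. x along the board to the far end, z out of its top face; it tilts with the board. It yields up to its stop, 42 mm down; the space below the deck is 60 mm deep.
- far_a (a point): Point on the far half of board a, on its top face, mid-width, 70 mm beyond the axle. It rises as the board opens.
- board_b (a joint): Tilt of board b (second from the left), rad: 0 flush, grows as the near end goes down and the far end rises, 0.6 fully open, a springy stop. 200 x 68 x 14 mm, 4 mm gaps, axle at mid-length, 7 mm below the top. Three are packed: the press point gives 1-2 mm, then resists (6 N per mm). The loose one (varies, looks the same) sinks under about 3 N and stays as left. Far ends don't sink.
- near_b (a point): Point on board b, on its top face, mid-width, 70 mm from the axle towards the near end (30 mm from the near edge): the place to press. x along the board to the far end, z out of its top face; it tilts with the board. It yields up to its stop, 42 mm down; the space below the deck is 60 mm deep.
- far_b (a point): Point on the far half of board b, on its top face, mid-width, 70 mm beyond the axle. It rises as the board opens.
- board_c (a joint): Tilt of board c (third from the left), rad: 0 flush, grows as the near end goes down and the far end rises, 0.6 fully open, a springy stop. 200 x 68 x 14 mm, 4 mm gaps, axle at mid-length, 7 mm below the top. Three are packed: the press point gives 1-2 mm, then resists (6 N per mm). The loose one (varies, looks the same) sinks under about 3 N and stays as left. Far ends don't sink.
- near_c (a point): Point on board c, on its top face, mid-width, 70 mm from the axle towards the near end (30 mm from the near edge): the place to press. x along the board to the far end, z out of its top face; it tilts with the board. It yields up to its stop, 42 mm down; the space below the deck is 60 mm deep.
- far_c (a point): Point on the far half of board c, on its top face, mid-width, 70 mm beyond the axle. It rises as the board opens.
- board_d (a joint): Tilt of board d (rightmost), rad: 0 flush, grows as the near end goes down and the far end rises, 0.6 fully open, a springy stop. 200 x 68 x 14 mm, 4 mm gaps, axle at mid-length, 7 mm below the top. Three are packed: the press point gives 1-2 mm, then resists (6 N per mm). The loose one (varies, looks the same) sinks under about 3 N and stays as left. Far ends don't sink.
- near_d (a point): Point on board d, on its top face, mid-width, 70 mm from the axle towards the near end (30 mm from the near edge): the place to press. x along the board to the far end, z out of its top face; it tilts with the board. It yields up to its stop, 42 mm down; the space below the deck is 60 mm deep.
- far_d (a point): Point on the far half of board d, on its top face, mid-width, 70 mm beyond the axle. It rises as the board opens.
- smalltin: Loose paint tin, yellow band, 60 mm across, 75 mm high, standing on the far rim of the step box. Origin at the centre of its underside.
- jar: Loose amber glass jar with black cap, 56 mm across, 80 mm high, standing on the far rim of the step box. Origin at the centre of its underside.
- bigtin: Loose large paint tin with blue band, 110 mm across, 130 mm high, on the bench to the left. Origin at the centre of its underside.
- tub: Loose white plastic tub, 120 mm across, 90 mm high, on the bench to the left. Origin at the centre of its underside.
- brush: Loose paint brush lying on the bench to the right, about 200 mm long. Origin at its underside, near mid-length.
- offcut: Loose wooden offcut 160 x 45 x 30 mm lying on the bench to the near left. Origin at the centre of its underside.
- spray: Loose green and yellow spray can, 54 mm across, 170 mm high, on the bench to the right. Origin at the centre of its underside.

How it is judged:
By the outcome, as a careful person would: the job done as asked, in the order asked, and still so for the second after the job is handed in, with the robot touching nothing.
It also fails if it takes over 51 s, if anything falls off the work surface, if the arm or the gripper's body presses on something with over 40 N, if the wrist force passes 120 N, or if a joint passes its speed limit or range.

## Working session

There is one attempt and no reset: what is moved stays moved. The work goes in short steps, Python scripts to look and compute and a tool call to move; the robot and the scene stay as the last step left them, time stands still between calls to the robot, and variables do not carry over. Pictures are saved under pics/ and viewed, at most 10 in all, crops included, and the job is handed in when it is done.

Besides the shell and the picture viewer there is one more tool, called after "Call:" as a command line: name --argument value ..., lists and objects as JSON in quotes. move_arm: Moves the arm, as the interface text tells. Shifts and turns lie within -1 to 1; 1 stands for 100 mm of shift or 90 degrees of turn. Its arguments: {"type":"object","properties":{"moves":{"type":"string"},"squeeze":{"type":"number"}},"required":["moves"]}

```bash
mkdir -p pics
cat > h.py <<'E'
import numpy as np, cv2
from rig import robot
def cast(c,uv,z):
    K=np.array(c["intrinsics"]);E=np.array(c["extrinsics"]);R=E[:3,:3];t=E[:3,3];o=-R.T@t
    d=np.linalg.inv(K)@np.array([uv[0],uv[1],1.]);d=R.T@(d*[1,-1,-1])
    return o+d*(z-o[2])/d[2]
E
python3 - <<'E'
from h import *
t=robot.camera("top");s=robot.camera("scene")
for n,c in(("top",t),("scene",s)): cv2.imwrite(f"pics/{n}0.png",c["image"][...,::-1])
hsv=cv2.cvtColor(np.ascontiguousarray(t["image"]),cv2.COLOR_RGB2HSV)
for nm,lo,hi in(("y",(18,90,90),(35,255,255)),("r1",(0,120,60),(9,255,255)),("r2",(170,120,60),(180,255,255))):
    m=cv2.inRange(hsv,lo,hi)
    for k in cv2.findContours(m,cv2.RETR_EXTERNAL,cv2.CHAIN_APPROX_SIMPLE)[0]:
        if cv2.contourArea(k)>300:
            r=cv2.minAreaRect(k);print(nm,r,[cast(t,p,.085).round(3)[:2].tolist() for p in cv2.boxPoints(r)])
o=robot.get_obs();print(o["position"],o["tool_rot"],o["time"],o["ft_force"])
E
```

```text
y ((194.15342712402344, 300.205810546875), (51.1955451965332, 12.788264274597168), 77.7352294921875) [[0.32, 0.275], [0.328, 0.24], [0.188, 0.205], [0.181, 0.24]]
y ((264.36578369140625, 178.14334106445312), (96.75520324707031, 66.66730499267578), 12.652555465698242) [[0.544, 0.202], [0.746, 0.163], [0.677, -0.123], [0.479, -0.076]]
y ((33.398643493652344, 136.6418914794922), (46.26655960083008, 24.063261032104492), 35.53767776489258) [[0.757, 0.826], [0.82, 0.789], [0.732, 0.665], [0.671, 0.702]]
y ((341.59808349609375, 89.19618225097656), (38.709747314453125, 139.08970642089844), 89.44908905029297) [[0.957, 0.018], [0.959, -0.415], [0.83, -0.409], [0.829, 0.017]]
y ((177.5, 81.0), (48.0, 51.0), 90.0) [[1.006, 0.396], [1.005, 0.235], [0.844, 0.231], [0.845, 0.388]]
r1 ((522.5, 163.5), (17.0, 29.0), 0.0) [[0.607, -0.701], [0.697, -0.71], [0.696, -0.761], [0.606, -0.751]]
r1 ((30.50000762939453, 167.50001525878906), (46.957427978515625, 26.385602951049805), 26.56505012512207) [[0.643, 0.825], [0.718, 0.797], [0.651, 0.664], [0.578, 0.693]]
r1 ((287.5, 248.5), (341.0, 541.0), 90.0) [[0.938, 0.816], [0.926, -0.868], [-0.065, -0.752], [-0.062, 0.712]]
[0.24975824 0.57222189 0.23264977] [ 2.04423116e-01  9.78882115e-01 -9.29868632e-04 -3.61412277e-04] 0.1 [-0.74412872  0.71342611 -0.8471286 ]
```

View pics/top0.png

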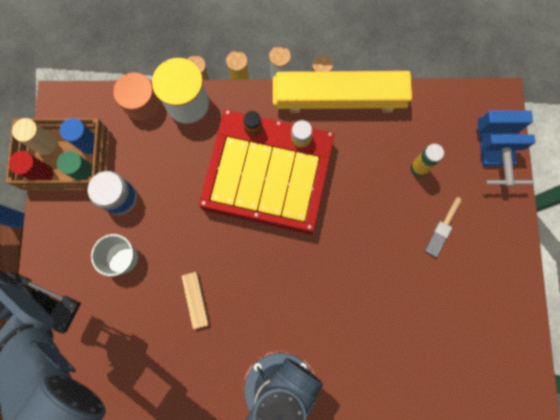

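View pics/scene0.png

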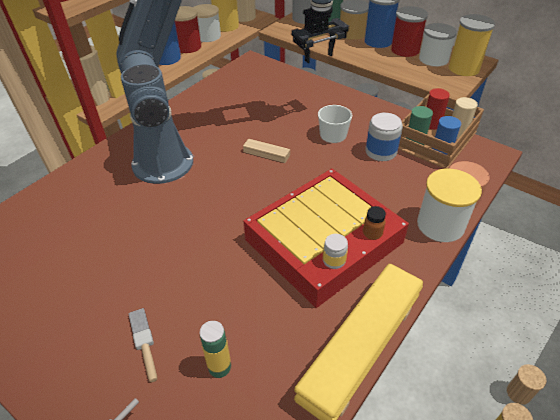

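The top view shows the four boards at about (211–318, 138–222), with tin and jar at (302,133) and (252,122) on the far side. The scene view confirms this. The boards' area measures 285 × 206 mm at z = 85 mm (284 × 200 expected), centre ≈ (0.612, 0.042), yaw ≈ -12.8°.

Call:
move_arm --moves "-0.45 -0.25 0 0 0 -0.06 0; -0.9 -0.5 0 0 0 -0.12 0; -0.9 -0.5 0 0 0 -0.12 0; -0.9 -0.5 0 0 0 -0.12 0" --squeeze 10

```text
time: 0.5
position: [0.3133, 0.49, 0.2333]
tool_rot: [0.113, 0.994, -0.0, -0.0]
ft_force: [-1.1, 0.1, 0.4]
grip_width: 0.0627
grip_force: 0.0
```

```bash
cat >> h.py <<'E'
from scipy.spatial.transform import Rotation as Rn
C=np.array([.6115,.0415]);yaw=np.radians(-12.8)
X=np.array([np.cos(yaw),np.sin(yaw)]);Y=np.array([-X[1],X[0]])
def pt(b,x=-.07): return C+x*X+{'a':.108,'b':.036,'c':-.036,'d':-.108}[b]*Y
def shift(p,z):
    o=robot.get_obs();R=Rn.from_quat(o["tool_rot"]);q=np.r_[p,z]
    print("t",o["time"],"pos",np.round(o["position"],4),"shift",np.round(R.inv().apply(q-o["position"])*10,3),"tooly",R.as_matrix()[:,1].round(3),"toolz",R.as_matrix()[:,2].round(3),"F",np.round(o["ft_force"],2),o["grip_width"])
E
python3 -c "
from h import *
shift(pt('a'),.2)"
```

```text
t 0.5 pos [0.3133 0.49   0.2333] shift [-3.211 -2.621  0.332] tooly [ 0.225  0.974 -0.   ] toolz [-0.001 -0.    -1.   ] F [-1.14  0.12  0.43] 0.06270983329204316
```

Call:
move_arm --moves "-0.4 -0.33 0 0 0 0 0; -0.8 -0.65 0 0 0 0 0; -0.8 -0.65 0 0 0 0 0"

```text
time: 0.8
position: [0.3786, 0.4077, 0.2334]
tool_rot: [0.113, 0.994, -0.001, 0.001]
ft_force: [0.4, 0.4, 0.4]
grip_width: 0.0387
grip_force: 0.0
```

Call:
move_arm --moves "-0.4 -0.33 0 0 0 0 0; -0.8 -0.65 0 0 0 0 0; -0.8 -0.65 0 0 0 0 0"

```text
time: 1.1
position: [0.4429, 0.3269, 0.2336]
tool_rot: [0.114, 0.994, -0.0, 0.001]
ft_force: [-0.6, 0.5, -0.1]
grip_width: 0.0153
grip_force: 0.0
```

Call:
move_arm --moves "-0.4 -0.33 0 0 0 0 0; -0.8 -0.65 0 0 0 0 0; -0.8 -0.65 0 0 0 0 0"

```text
time: 1.4
position: [0.507, 0.2459, 0.2337]
tool_rot: [0.113, 0.994, 0.0, 0.002]
ft_force: [-1.0, 0.2, 1.4]
grip_width: 0.0008
grip_force: 0.0
```

Call:
move_arm --moves "-0.4 -0.33 0 0 0 0 0; -0.8 -0.65 0 0 0 0 0; -0.8 -0.65 0 0 0 0 0; -0.8 -0.65 0 0 0 0 0; -0.8 -0.65 0 0 0 0 0"

```text
time: 1.9
position: [0.5656, 0.1686, 0.2332]
tool_rot: [0.111, 0.994, 0.0, -0.001]
ft_force: [-0.6, -0.0, -0.2]
grip_width: 0.0006
grip_force: 0.0
```

Run:
```python
from h import *
shift(pt('a'),.12)
c=robot.camera("wrist");im=c["image"][...,::-1].copy()
K=np.array(c["intrinsics"]);E=np.array(c["extrinsics"])
def pr(p): q=E[:3,:3]@p+E[:3,3];q=K@(q*[1,-1,-1]);return tuple(int(v) for v in (q[:2]/q[2]).round())
for b in 'abcd':
    cv2.circle(im,pr(np.r_[pt(b),.085]),3,(255,0,0),-1)
    for dy in(-.034,.034):
        e=[np.r_[pt(b,x)+dy*Y,.085] for x in(-.1,.1)]
        cv2.line(im,pr(e[0]),pr(e[1]),(255,0,0),1)
cv2.line(im,pr(np.r_[pt('a',-.1),.085]),pr(np.r_[pt('d',-.1),.085]),(0,200,0),1)
cv2.imwrite("pics/w1.png",im)
```

```text
t 1.9 pos [0.5656 0.1686 0.2332] shift [-0.031 -0.058  1.132] tooly [0.22  0.975 0.   ] toolz [-0.002  0.001 -1.   ] F [-0.62 -0.03 -0.19] 0.000558108879891026
```

View pics/w1.png

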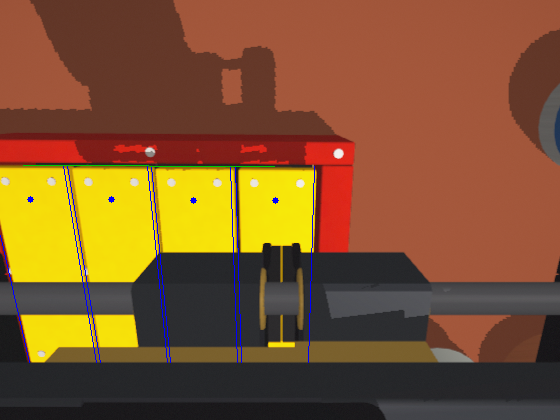

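The wrist view shows the boards' seams at the near edge near columns 70, 153, 235 and 316 (row 167). My overlay agrees to within about 3 mm, so I'll probe board a now.

Call:
move_arm --moves "-0.03 -0.06 0.4 0 0 0 0; -0.03 -0.06 0.8 0 0 0 0; -0.03 -0.06 1 0 0 0 0; -0.03 -0.06 1 0 0 0 0; -0.03 -0.06 1 0 0 0 0"

```text
time: 2.45
position: [0.5682, 0.1613, 0.1339]
tool_rot: [0.111, 0.994, 0.0, -0.0]
ft_force: [0.0, 0.6, 0.6]
grip_width: 0.0002
grip_force: 0.0
```

```bash
python3 -c "
from h import *
shift(pt('a'),.096)"
```

```text
t 2.45 pos [0.5682 0.1613 0.1339] shift [0.013 0.007 0.379] tooly [0.22  0.976 0.   ] toolz [-0.  0. -1.] F [0.01 0.62 0.58] 0.00022598077463088713
```

Down to about 4 mm above, then 1 mm per row to about 3 mm past contact.

Call:
move_arm --moves "0 0 0.2 0 0 0 0; 0 0 0.34 0 0 0 0; 0 0 0.34 0 0 0 0; 0 0 0.36 0 0 0 0; 0 0 0.37 0 0 0 0; 0 0 0.38 0 0 0 0; 0 0 0.39 0 0 0 0; 0 0 0.39 0 0 0 0"

```text
time: 3.25
position: [0.5691, 0.1601, 0.0952]
tool_rot: [0.111, 0.994, 0.0, 0.001]
ft_force: [-0.6, 0.4, 3.5]
grip_width: 0.0007
grip_force: 1.7
```

Call:
move_arm --moves "0 0 0.01 0 0 0 0; 0 0 0.02 0 0 0 0; 0 0 0.02 0 0 0 0"

```text
time: 3.55
position: [0.569, 0.1601, 0.0937]
tool_rot: [0.111, 0.994, 0.0, 0.001]
ft_force: [-1.4, 0.7, 8.1]
grip_width: 0.0005
grip_force: 4.3
```

Board a gives 8 N at about 2 mm, so it is packed. On to b: up, across 72 mm, down.

Call:
move_arm --moves "0 0 -0.2 0 0 0 0; 0 -0.36 -0.2 0 0 0 0; 0 -0.72 -0.2 0 0 0 0; 0 -0.72 -0.2 0 0 0 0; 0 -0.72 -0.1 0 0 0 0; 0 -0.72 -0.05 0 0 0 0; 0 -0.72 -0.04 0 0 0 0; 0 -0.72 -0.03 0 0 0 0; 0 -0.72 -0.02 0 0 0 0; 0 -0.72 -0.02 0 0 0 0"

```text
time: 4.55
position: [0.5524, 0.0903, 0.0946]
tool_rot: [0.111, 0.994, 0.0, -0.0]
ft_force: [-1.8, -0.3, 2.5]
grip_width: 0.0003
grip_force: 1.2
```

Call:
move_arm --moves "0 0 0.01 0 0 0 0; 0 0 0.02 0 0 0 0; 0 0 0.02 0 0 0 0"

```text
time: 4.85
position: [0.5523, 0.0903, 0.0936]
tool_rot: [0.111, 0.994, 0.0, -0.0]
ft_force: [-3.4, -0.1, 9.5]
grip_width: 0.0007
grip_force: 4.9
```

```bash
python3 -c "
from h import *
shift(pt('b'),.094)"
```

```text
t 4.85 pos [0.5523 0.0903 0.0936] shift [ 0.015  0.016 -0.004] tooly [0.221 0.975 0.   ] toolz [-0.  0. -1.] F [-3.44 -0.08  9.53] 0.0007070564209771598
```

Board b is packed too (9.5 N). Next is c.

Call:
move_arm --moves "0 0 -0.2 0 0 0 0; 0 -0.36 -0.2 0 0 0 0; 0.01 -0.71 -0.2 0 0 0 0; 0.01 -0.71 -0.2 0 0 0 0; 0.01 -0.71 -0.1 0 0 0 0; 0.01 -0.71 -0.05 0 0 0 0; 0.01 -0.71 -0.04 0 0 0 0; 0.01 -0.71 -0.03 0 0 0 0; 0.01 -0.71 -0.02 0 0 0 0; 0.01 -0.71 -0.02 0 0 0 0"

```text
time: 5.85
position: [0.5358, 0.0215, 0.0945]
tool_rot: [0.111, 0.994, 0.0, -0.0]
ft_force: [0.1, 1.1, 0.7]
grip_width: 0.0004
grip_force: 0.6
```

Call:
move_arm --moves "0 0 0.01 0 0 0 0; 0 0 0.02 0 0 0 0; 0 0 0.02 0 0 0 0"

```text
time: 6.15
position: [0.5358, 0.0211, 0.0925]
tool_rot: [0.111, 0.994, 0.0, -0.0]
ft_force: [-0.6, 1.3, 1.1]
grip_width: 0.0006
grip_force: 1.3
```

```bash
python3 -c "
from h import *
shift(pt('c'),.094)"
```

```text
t 6.15 pos [0.5358 0.0211 0.0925] shift [ 0.007  0.006 -0.015] tooly [0.221 0.975 0.   ] toolz [-0.  0. -1.] F [-0.63  1.29  1.14] 0.0005603271579308235
```

Board c gives way under little force. I'll push 5 mm more to confirm.

Call:
move_arm --moves "0 0 0.02 0 0 0 0; 0 0 0.04 0 0 0 0; 0 0 0.05 0 0 0 0; 0 0 0.05 0 0 0 0"

```text
time: 6.55
position: [0.5359, 0.0206, 0.0873]
tool_rot: [0.111, 0.994, -0.0, -0.0]
ft_force: [-1.1, 1.8, 1.9]
grip_width: 0.0007
grip_force: 1.0
```

Call:
move_arm --moves "0 0 0.04 0 0 0 0; 0 0 0.08 0 0 0 0; 0 0 0.12 0 0 0 0; 0 0 0.16 0 0 0 0; 0 0 0.2 0 0 0 0; 0 0 0.23 0 0 0 0; 0 0 0.25 0 0 0 0; 0 0 0.26 0 0 0 0; 0 0 0.27 0 0 0 0; 0 0 0.27 0 0 0 0"

```text
time: 7.55
position: [0.5358, 0.0207, 0.0604]
tool_rot: [0.111, 0.994, -0.0, -0.0]
ft_force: [0.7, -0.1, 1.9]
grip_width: 0.001
grip_force: 0.9
```

Call:
move_arm --moves "0 0 0.01 0 0 0 0; 0 0 0.02 0 0 0 0; 0 0 0.03 0 0 0 0; 0 0 0.03 0 0 0 0"

```text
time: 7.95
position: [0.5361, 0.0208, 0.0575]
tool_rot: [0.111, 0.994, 0.0, 0.0]
ft_force: [-0.2, -0.6, 2.9]
grip_width: 0.0003
grip_force: 1.2
```

Call:
move_arm --moves "0 0 0.01 0 0 0 0; 0 0 0.02 0 0 0 0; 0 0 0.02 0 0 0 0"

```text
time: 8.25
position: [0.5361, 0.0208, 0.0557]
tool_rot: [0.111, 0.994, 0.0, 0.0]
ft_force: [0.8, 0.4, 5.1]
grip_width: 0.0008
grip_force: 2.0
```

Call:
move_arm --moves "0 0 0.01 0 0 0 0; 0 0 0.02 0 0 0 0; 0 0 0.02 0 0 0 0"

```text
time: 8.55
position: [0.5366, 0.0207, 0.0546]
tool_rot: [0.111, 0.994, -0.0, 0.001]
ft_force: [-1.8, -0.2, 11.3]
grip_width: 0.0005
grip_force: 4.8
```

The force rises at the stop, where I expected it (TCP ≈ 0.056). I'll press slightly more, then withdraw straight up and look.

Call:
move_arm --moves "0 0 0.01 0 0 0 0; 0 0 0.01 0 0 0 0; 0 0 0 0 0 0 0; 0 0 -0.05 0 0 0 0; 0 0 -0.2 0 0 0 0; 0 0 -0.5 0 0 0 0; 0 0 -0.9 0 0 0 0; 0 0 -1 0 0 0 0; 0 0 -1 0 0 0 0"

```text
time: 9.45
position: [0.5367, 0.0207, 0.1548]
tool_rot: [0.111, 0.994, -0.0, 0.001]
ft_force: [-0.9, 0.3, -0.4]
grip_width: 0.0003
grip_force: 0.0
```

Call:
move_arm --moves "0.4 0 -0.3 0 0 0 0; 0.8 0 -0.6 0 0 0 0; 0.8 0 -0.6 0 0 0 0; 0.8 0 -0.6 0 0 0 0"

```text
time: 9.85
position: [0.4571, 0.0387, 0.2128]
tool_rot: [0.111, 0.994, 0.0, -0.001]
ft_force: [0.7, -0.3, 0.3]
grip_width: 0.0004
grip_force: 0.0
```

Run:
```python
from h import *
t=robot.camera("top");s=robot.camera("scene")
a=cv2.resize(s["image"][150:310,230:430],(600,480));b=cv2.resize(t["image"][100:240,190:345],(531,480))
cv2.imwrite("pics/end_s.png",a[...,::-1]);cv2.imwrite("pics/end_t.png",b[...,::-1])
```

```text
(no output)
```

View pics/end_s.png

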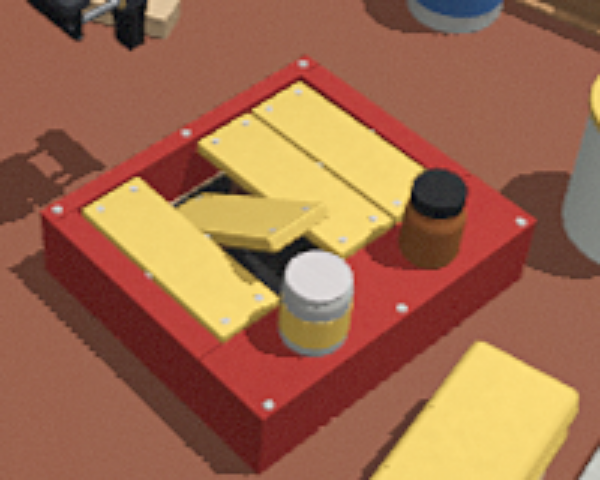

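View pics/end_t.png

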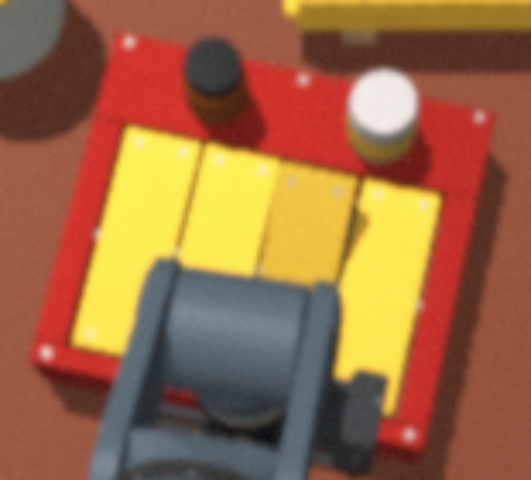

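Board c (third from the left) stands open, its far edge at about (270,240)–(326,208) in the scene crop. The tin, jar and other boards are in place. One check of the tilt against the far-edge pixels.

Run:
```python
from h import *
s=robot.camera("scene");K=np.array(s["intrinsics"]);E=np.array(s["extrinsics"])
def pr(p): q=E[:3,:3]@p+E[:3,3];q=K@(q*[1,-1,-1]);return ((q[:2]/q[2]-[230,150])*3).round(1)
for th in(.5,.55,.6,.65):
    x=.1*np.cos(th)-.007*np.sin(th);z=.078+.007*np.cos(th)+.1*np.sin(th)
    print(th,[pr(np.r_[C+x*X+y*Y,z]) for y in(-.07,-.002)])
print('d flush',[pr(np.r_[C+.1*X+y*Y,.085]) for y in(-.142,-.074)])
```

```text
0.5 [array([272.6, 250.1]), array([328.2, 212.8])]
0.55 [array([270.7, 245.1]), array([326.3, 207.9])]
0.6 [array([268.5, 240. ]), array([324.3, 203. ])]
0.65 [array([266.2, 235. ]), array([322.1, 198. ])]
d flush [array([221.8, 336.9]), array([278.9, 297.4])]
```

```bash
python3 -c "
from rig import robot
print(robot.hand_in())"
```

```text
the job is handed in; nothing more can be done
None
```

Board c, third from the left, was the loose one. I pushed its near end down to the stop, left it standing open and handed the job in at about 10 s. Boards a and b were packed; I stopped at c, so d was not pressed. The final camera views showed the other boards, the small tin and the jar undisturbed.

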